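# Hang the toy griddle pans on one hook, largest first

### The job

Hang the three toy griddle pans from the drying rack on the stand's hook, one after the other by size, the large one first, so that they nest: each goes over the upturned tip with its mouth towards the tip. Slide each one along the bar until it is fully home, the large pan on the sprung stop and each smaller pan's handle flat against the one before, and hold it there a moment with a gentle push of about 8 N; never load the hook stand with more than 18 N. Leave all three hanging by themselves and the other toys where they are.

Things in the scene. Friction and masses are not known exactly. Their poses are not given: they have to be found in the camera images.
- large_pan: The large toy griddle pan: square orange plastic, 100 mm on a side, with a flat upright wooden handle 8 mm thick. Origin: middle of its lower edge, mid-thickness of the handle; z up the handle, x normal to it, y across. Open mouth to -x (rim at x = -4 mm), floor's back at x = +14 mm. Height 206 mm. Starts upright in the rack. About 180 g, varies.
- large_pan_grip (a point): Grasp point on the large pan's grip tab, which rises 40 mm from the frame of the hanging hole and is 14 mm wide (y) and 8 mm thick (x). 15 mm below the tab's top, 25 mm above the frame's shoulders, 33 mm above the hole's upper edge. Pinch from above across y. Axes as the pan's.
- large_pan_seat (a point): Middle of the upper edge of the large pan's rectangular hanging hole, the edge that rests on the bar; 158 mm above the pan's lower edge. The hole reaches 38 mm down from here and 15 mm to either side; its wooden frame is 8 mm wide and 8 mm thick. Axes as the pan's.
- medium_pan: The medium toy griddle pan: square green plastic, 76 mm on a side, with a flat upright wooden handle 8 mm thick. Origin: middle of its lower edge, mid-thickness of the handle; z up the handle, x normal to it, y across. Open mouth to -x (rim at x = -4 mm), floor's back at x = +14 mm. Height 194 mm. Starts upright in the rack. About 130 g, varies.
- medium_pan_grip (a point): Grasp point on the medium pan's grip tab, which rises 40 mm from the frame of the hanging hole and is 26 mm wide (y) and 8 mm thick (x). 15 mm below the tab's top, 25 mm above the frame's shoulders, 33 mm above the hole's upper edge. Pinch from above across y. Axes as the pan's.
- medium_pan_seat (a point): Middle of the upper edge of the medium pan's rectangular hanging hole, the edge that rests on the bar; 146 mm above the pan's lower edge. The hole reaches 38 mm down from here and 15 mm to either side; its wooden frame is 8 mm wide and 8 mm thick. Axes as the pan's.
- small_pan: The small toy griddle pan: square blue plastic, 52 mm on a side, with a flat upright wooden handle 8 mm thick. Origin: middle of its lower edge, mid-thickness of the handle; z up the handle, x normal to it, y across. Open mouth to -x (rim at x = -4 mm), floor's back at x = +14 mm. Height 182 mm. Starts upright in the rack. About 90 g, varies.
- small_pan_grip (a point): Grasp point on the small pan's grip tab, which rises 40 mm from the frame of the hanging hole and is 38 mm wide (y) and 8 mm thick (x). 15 mm below the tab's top, 25 mm above the frame's shoulders, 33 mm above the hole's upper edge. Pinch from above across y. Axes as the pan's.
- small_pan_seat (a point): Middle of the upper edge of the small pan's rectangular hanging hole, the edge that rests on the bar; 134 mm above the pan's lower edge. The hole reaches 38 mm down from here and 15 mm to either side; its wooden frame is 8 mm wide and 8 mm thick. Axes as the pan's.
- rack: Fixed drying rack: board 150 x 124 x 8 mm with three slots in a row along its x (x = -44, 0, 44 mm) between yellow fences that run along y and reach 48 mm above the bench: lift a pan 50 mm to clear them. Any pan can be in any slot; mouths to the rack's -x. Origin: middle of the underside.
- stand: Fixed wooden hook stand. Origin: on the bench under the post's front face. Post 24 x 30 mm at x = 0 to 24 mm, 225 mm high; foot 14 mm thick, x = -55 to 75, y = +-75 mm. A level steel bar 10 mm thick (centre 215 mm high) runs from the post to x = -115 mm and turns up into a tip (x = -125 to -110 mm, top 236 mm high). It yields 1 mm per 8 N downwards. Pans go on over the tip in +x, mouth to -x.
- hook_bar (a point): Top of the hook's bar, 220 mm high, 45 mm before the post. Axes as the stand's: x along the bar to the post, z up. The tip lies 65 to 80 mm away in -x; its top is 16 mm higher than here, the bar's underside 10 mm lower. The stop pad's front face is within 16 mm of here, nearer to or farther from the post: it is not measured and must be felt.
- stop: Sprung stop on the bar: a black rubber pad 44 mm wide, from 44 mm below to 6 mm above the bar's centre line, that the large pan's handle is pushed against. Origin and axes are the stand's, so they do not tell where the pad's face is (see hook_bar). The pad gives about 1 mm per 5 N, springs back, and travels 8 mm at most.
- dinosaur: Bystander: grey plastic dinosaur, loose, 145 mm long (x), 93 mm high. Origin: underside.
- cube: Bystander: rosewood cube, 45 mm, loose. Origin: middle of the underside.
- saucer: Bystander: blue ceramic saucer, 110 mm across, 18 mm high, loose. Origin: middle of the underside.
- yellow_ring: Bystander: yellow silicone ring, 68 mm across, 14 mm high, loose. Origin: middle of the underside.

How it is judged:
By the outcome, as a careful person would: the job done as asked, in the order asked, and still so for the second after the job is handed in, with the robot touching nothing.
It also fails if it takes over 72 s, if anything falls off the work surface, if the arm or the gripper's body presses on something with over 40 N, if the wrist force passes 120 N, or if a joint passes its speed limit or range.

### The arm

A 6-joint arm with a two-finger parallel gripper is mounted at the origin on the work surface. World frame = base frame: x ahead of the robot, y to its left, z up, the work surface at z = 0. Lengths are in mm, angles in rad, forces in N, time in s.
With the tool pointing down it reaches from about 275 to 750 mm from the base axis. Payload 10.2 kg.
Tool frame: the origin (TCP) lies between the finger pads; the fingertips stand 17 mm ahead of it and the grasp point (between the pads) lies 2 mm behind it (tips_ahead is the distance from the TCP to the fingertips, in mm); z points along the fingers, y is the line along which they close (so a half turn about z gives the same grasp; the last joint's range is limited). The gripper opens to 85 mm and grips with 20 to 120 N. Pads are 22 mm wide; open, the fingers measure 114 mm over their backs; the gripper's body (76 mm by 85 mm) begins 54 mm behind the grasp point. The pads swing forward as they close: fully open they stand 13 mm farther back than shut.
Start: joints at [-1.505, 0.313, 1.498, -0, 1.331, -0.223], TCP at [149.508, -503.268, 248.294] pointing down, gripper open.
Joint ranges: [-2.94, 2.94], [-0.97, 2.17], [0.19, 2.56], [-1.23, 4.37], [0.02, 3.11], [-2.88, 2.88]. Speed limits (rad/s): [2.39, 2.39, 3.01, 3.14, 3.14, 3.14].

### API

Orientations are given as a unit quaternion [w, x, y, z].
In Python, from rig import sense, capture, finish_job, boxes_of, tips_ahead gives the robot as it stands.
- The arm moves only by the tool drive_tool, never from a script. Its argument "commands" is text: rows parted by semicolons, each of 7 numbers parted by spaces: the shift along the world's x, y, z in units of 0.1 m (1.0 is 0.1 m), then the turn, a rotation vector about the world's x, y, z in units of pi/4 rad (1.0 is pi/4 rad), then the opening in per cent of the stroke, from 0 (shut) to 100 (fully open). A call has 1 to 20 rows; each row shifts and turns the commanded pose from where the row before left it; what a row does not reach is not made up. A row lasts 1/12 s, in which the tool goes at most 41.7 mm and 7.16 degrees, less where a joint would pass 70% of its speed; a pose out of reach is approached as far as the arm can. A call with a number of a shift or a turn outside -1 to 1 is refused whole. A call with a gripper value outside its range is refused whole. The fingers move at their own pace and stop on an object; "force" is the grip in N (left out, the last holds). Time passes only in rows, so rows that do not move let the fingers close. It gives the time, the measured TCP pose, the force, the opening and the grip force at its end, in the units of the state.
- sense(): the state, without advancing time (a new reading comes with each control period).
- capture(name): name is "scene" or "top" or "wrist"; returns a dict with "pixels" (400x640x3 uint8, blue, green, red), "fov_y" (degrees; the focal length in pixels is half the picture's height over the tangent of half this angle, whatever the lens; pixels are square), "cx", "cy" (the principal point, pixels), "k1" (the pictures are not rectified: a ray, as slopes to the right and down, at radius r is drawn at 1 + k1 r^2 times it, then the intrinsics apply), "position" and "attitude" of the camera in the world; the wrist camera has in their place "tool_from_camera" (4x4, takes a point from camera to tool coordinates, whose origin is the TCP and whose axes are the flange's). Camera axes: x right, y down, z forward; pixel columns grow to the right and rows downward; lengths in mm; the calibration is good to about 2 mm. A picture is of the moment at which its call begins: read the wrist's pose just before it. There is no depth.
- finish_job(): hands the job in; it is judged then, once.
Trained networks look in a picture, given as the dict that the camera call returned (one of the last four; its "shot" number tells which), for a name from the list of things; names that differ only in an ending like _2 or _b are one class to them, and where a whole thing is asked for, a point or a joint stands for the part that bears it (a point fixed in the world has none). Each returns a list of dicts, best first, with "confidence" (0 to 1); they miss things now and then, are a little off and sometimes report something else, mostly with a low value. They report only what shows in the picture. A call takes as long as a camera call.
- boxes_of(picture, name): "position" ([column, row] in pixels, amid what is visible of it).
The state is a dict: "time_s": time; "joints": joint angles; "dq": joint speeds; "tau": joint torques, N m; "eef_pos": TCP position; "ee_rot": TCP orientation; "force": force on the tool from outside, world axes, zero at the start; "wrist_torque": the same for the moment, N m; "grip_width": opening from 0.0 (shut) to 1.0 (fully open); "grip_force": force on a finger pad.
Only numpy, scipy, OpenCV 4.12 (cv2) and the standard library are available. Lean on these libraries where they do the work, as an engineer would, in place of code of your own. Each camera call takes 0.05 s, during which the arm holds its last target. There are 200 camera calls.

## Working session

There is one attempt and no reset: what is moved stays moved. The work goes in short steps, Python scripts to look and compute and a tool call to move; the robot and the scene stay as the last step left them, time stands still between calls to the robot, and variables do not carry over. Pictures are saved under pics/ and viewed, at most 10 in all, crops included, and the job is handed in when it is done.

Besides the shell and the picture viewer there is one more tool, called after ">>>" as name(argument=value, ...) on one line, values as JSON. drive_tool: Moves the arm, as the interface text tells. Shifts and turns lie within -1 to 1; 1 stands for 0.1 m of shift or pi/4 rad of turn. Its arguments: {"type":"object","properties":{"commands":{"type":"string"},"force":{"type":"number"}},"required":["commands"]}

```bash
mkdir -p pics; ls; cat > h.py <<'E'
import numpy as np, cv2
from scipy.spatial.transform import Rotation as R
from rig import *
def rot(q): return R.from_quat(np.roll(q,-1)).as_matrix()
def campose(p,s=None):
    if 'tool_from_camera' in p:
        T=np.array(p['tool_from_camera']);Rt=rot(s['ee_rot'])
        return np.array(s['eef_pos'])+Rt@T[:3,3],Rt@T[:3,:3]
    a=np.array(p['attitude'],float)
    return np.array(p['position'],float),(a if a.shape==(3,3) else rot(a))
def K(p):
    h,w=p['pixels'].shape[:2];f=h/2/np.tan(np.radians(p['fov_y'])/2);return f
def ray(p,uv,s=None):
    f=K(p);d=(np.array(uv,float)-[p['cx'],p['cy']])/f;u=d.copy()
    for _ in range(20):u=d/(1+p['k1']*(u@u))
    c,M=campose(p,s);return c,M@np.array([*u,1])
def onz(p,uv,z,s=None):
    c,d=ray(p,uv,s);return c+d*(z-c[2])/d[2]
def proj(p,X,s=None):
    c,M=campose(p,s);v=M.T@(np.array(X,float)-c);u=v[:2]/v[2]
    return u*(1+p['k1']*(u@u))*K(p)+[p['cx'],p['cy']]
def tri(obs):
    A=0;b=0
    for c,d in obs:
        d=d/np.linalg.norm(d);P=np.eye(3)-np.outer(d,d);A=A+P;b=b+P@c
    return np.linalg.solve(A,b)
E
python3 - <<'E'
from h import *
for n in("scene","top"):
    p=capture(n);cv2.imwrite(f'pics/{n}0.png',p['pixels']);print({k:v for k,v in p.items() if k!='pixels'})
    for o in["large_pan","medium_pan","small_pan","large_pan_grip","medium_pan_grip","small_pan_grip","rack","stand","hook_bar","stop","dinosaur","cube","saucer","yellow_ring"]:
        print(o,[(np.round(b['position'],1).tolist(),round(b['confidence'],2)) for b in boxes_of(p,o)[:3]])
print(sense())
E
```

```text
pics
{'fov_y': 56.27647759798417, 'cx': 316.1530678601382, 'cy': 199.8727116664393, 'k1': -0.05597782598104665, 'position': array([952.24067575, 471.46801499, 922.10033835]), 'attitude': array([-0.097389  ,  0.3206177 ,  0.89355941, -0.29878296]), 'shot': 1}
large_pan [([287.4, 150.2], 0.82), ([297.3, 138.0], 0.17)]
medium_pan [([295.6, 141.0], 0.97), ([227.8, 203.1], 0.42)]
small_pan [([304.7, 130.4], 0.56)]
large_pan_grip [([286.6, 152.5], 0.92)]
medium_pan_grip [([299.2, 139.6], 0.86)]
small_pan_grip [([308.9, 126.6], 0.81)]
rack [([298.3, 166.8], 0.79)]
stand [([419.1, 269.0], 0.74)]
hook_bar [([415.9, 268.2], 0.89), ([228.0, 204.2], 0.29)]
stop [([413.9, 218.2], 0.5)]
dinosaur [([333.2, 316.5], 0.79)]
cube [([229.3, 202.1], 0.87), ([285.4, 151.8], 0.36)]
saucer [([353.5, 196.1], 0.76)]
yellow_ring [([298.8, 139.6], 0.66), ([414.7, 221.8], 0.54), ([313.1, 224.4], 0.51)]
{'fov_y': 54.72204272541767, 'cx': 320.5994720065744, 'cy': 196.72509905533119, 'k1': -0.04851723493713464, 'position': array([ 472.92265352,  -14.35579523, 1100.3560376 ]), 'attitude': array([ 0.05595121, -0.6940
[... 573 characters left out ...]
.72)]
{'time_s': 1.5, 'joints': array([-1.50539639e+00,  3.12889074e-01,  1.49768129e+00, -1.69981963e-05,
        1.33098187e+00, -2.23404536e-01]), 'dq': array([-0.00077092,  0.00030209, -0.00096375,  0.00042216,  0.00092294,
       -0.00204557]), 'tau': array([-1.08008735e-03, -4.12171662e+01, -2.59898543e+01, -2.31675067e-04,
        5.67922398e-04, -3.55486669e-06]), 'eef_pos': array([ 149.50659767, -503.27838602,  248.30682024]), 'ee_rot': array([ 1.94967900e-05,  9.89591811e-01,  1.43902910e-01, -9.82524731e-06]), 'force': array([-0.02747785, -0.57858991,  0.92199278]), 'wrist_torque': array([-0.03199694,  0.01708324, -0.00761385]), 'grip_force': 0.0, 'grip_width': 1.0003286698932337}
```

```bash
python3 - <<'E'
import cv2
a=cv2.imread('pics/top0.png')[130:300,180:450];cv2.imwrite('pics/topc.png',cv2.resize(a,None,fx=2.9,fy=2.9,interpolation=2))
a=cv2.imread('pics/scene0.png')[80:330,200:480];cv2.imwrite('pics/scenec.png',cv2.resize(a,None,fx=2.4,fy=2.4,interpolation=2))
E
```

```text
(no output)
```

View pics/topc.png

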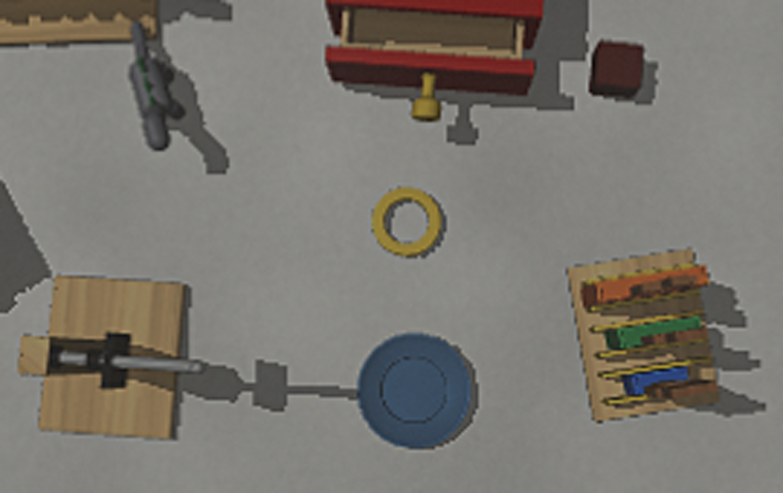

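View pics/scenec.png

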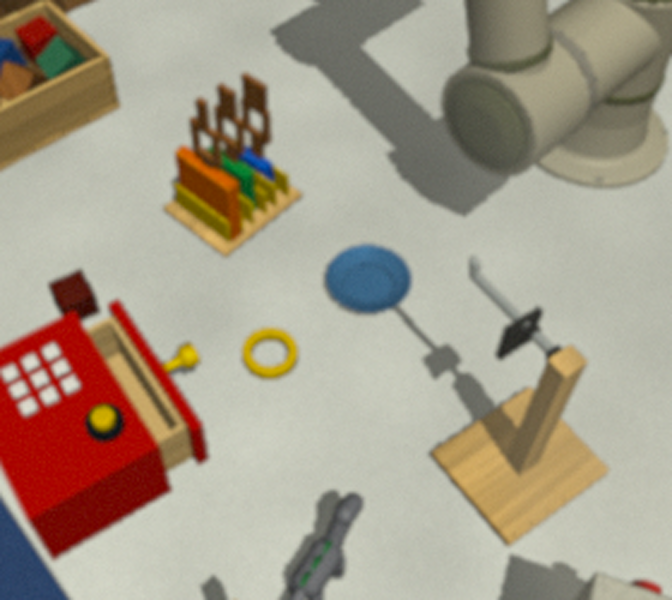

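```bash
cat > m.py <<'E'
import json
from h import *
class P(dict):pass
S=dict(fov_y=56.27647759798417,cx=316.1530678601382,cy=199.8727116664393,k1=-0.05597782598104665,position=[952.24067575,471.46801499,922.10033835],attitude=[-0.097389,0.3206177,0.89355941,-0.29878296],pixels=np.zeros((400,640,3)))
T=dict(fov_y=54.72204272541767,cx=320.5994720065744,cy=196.72509905533119,k1=-0.04851723493713464,position=[472.92265352,-14.35579523,1100.3560376],attitude=[0.05595121,-0.6940834,0.71619801,-0.04667022],pixels=np.zeros((400,640,3)))
tc=lambda u,v:(u/2.9+180,v/2.9+130)
sc=lambda u,v:(u/2.4+200,v/2.4+80)
E
python3 - <<'E'
from m import *
np.set_printoptions(precision=1,suppress=True)
for n,uv,z in[('rTL',(568,268),8),('rTR',(690,250),8),('rBL',(597,421),8),('rBR',(715,405),8),('fTL',(53,276),14),('fTR',(188,284),14),('fBR',(178,440),14),('fBL',(38,430),14),('tip',(200,367),236),('post',(20,357),225),('padL',(117,335),221),('padR',(113,386),221),('saucer',(414,391),18)]:
    print(n,onz(T,tc(*uv),z)[:2])
for n,uv,z in[('L',(202,103),214),('M',(227,88),202),('S',(256,78),190),('rleft',(165,208),8),('rbot',(226,254),8),('rright',(300,195),8),('tip',(474,262),236),('postnear',(577,358),225),('postleft',(548,355),225),('fl',(432,455),14),('fbot',(512,543),14),('fr',(607,470),14)]:
    print(n,onz(S,sc(*uv),z)[:2])
E
```

```text
rTL [ 554.5 -156.3]
rTR [ 568.2 -276.4]
rBL [ 407.  -176.9]
rBR [ 418.3 -291. ]
fTL [561.8 347.1]
fTR [550. 214.]
fBR [401.1 224.3]
fBL [413.7 360.1]
tip [470.4 158.3]
post [481.8 302.3]
padL [497.  226.8]
padR [457.5 229.8]
saucer [441.2  -2.7]
L [ 528.8 -210.3]
M [ 482.9 -223.9]
S [ 436.5 -227.1]
rleft [ 569.4 -270.3]
rbot [ 554.1 -152.5]
rright [ 413.1 -170. ]
tip [474.5 165.9]
postnear [476.  298.8]
postleft [493.9 279.6]
fl [554.  225.8]
fbot [561.2 351.3]
fr [419.4 362.3]
```

>>> drive_tool(commands="0.22 0.23 0.1 0 0 -0.018 100;0.28 0.23 0.1 0 0 -0.018 100;0.28 0.23 0.1 0 0 -0.018 100;0.28 0.23 0.1 0 0 -0.018 100;0.28 0.23 0.1 0 0 -0.018 100;0.28 0.23 0.1 0 0 -0.018 100;0.28 0.23 0.1 0 0 -0.018 100;0.28 0.23 0.05 0 0 -0.018 100;0.28 0.23 0.05 0 0 -0.018 100;0.28 0.23 0 0 0 -0.018 100;0.28 0.23 0 0 0 -0.018 100;0.28 0.23 0 0 0 -0.018 100;0 0 0 0 0 0 100;0 0 0 0 0 0 100")

```text
time_s: 2.67
eef_pos: [480.3, -226.1, 328.0]
ee_rot: [-0.0, 0.998, 0.061, -0.0]
force: [-0.2, -0.0, -0.1]
grip_width: 1.002
grip_force: 0.0
```

```bash
python3 - <<'E'
from h import *
np.set_printoptions(precision=2,suppress=True)
s=sense();p=capture("wrist");cv2.imwrite('pics/w1.png',p['pixels']);np.save('w1.npy',{'s':s,'p':p},allow_pickle=True)
print(s['time_s'],s['eef_pos'],s['ee_rot'],s['joints'],p['tool_from_camera'],tips_ahead() if callable(tips_ahead) else tips_ahead)
for n,X in[('L',(528,-213,214)),('M',(484,-222,202)),('S',(438,-226,190))]:print(n,proj(p,X,s))
E
```

```text
2.6667 [ 480.33 -226.14  328.  ] [-0.    1.    0.06 -0.  ] [-0.66  0.28  1.33 -0.    1.53  0.79] [[   0.     -0.94   -0.33   82.67]
 [   1.      0.     -0.      0.9 ]
 [   0.     -0.33    0.94 -126.02]
 [   0.      0.      0.      1.  ]] 17.0
L [304.49 126.19]
M [310.44 184.68]
S [308.96 234.25]
```

View pics/w1.png

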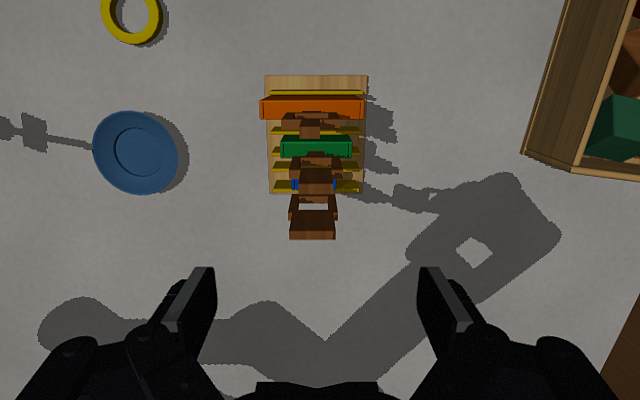

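```bash
python3 - <<'E'
import cv2
a=cv2.imread('pics/w1.png')[65:245,240:390];cv2.imwrite('pics/w1c.png',cv2.resize(a,None,fx=3.3,fy=3.3,interpolation=0))
E
```

```text
(no output)
```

View pics/w1c.png

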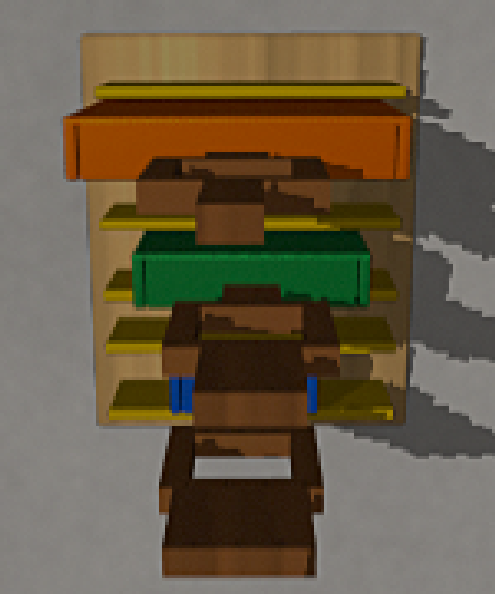

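```bash
python3 - <<'E'
from h import *
np.set_printoptions(precision=2,suppress=True)
d=np.load('w1.npy',allow_pickle=True).item();s,p=d['s'],d['p']
c=lambda u,v:(240+u/3.3,65+v/3.3)
for n,z,(x0,x1,y0,y1) in[('L',214,(196,264,204,244)),('M',202,(194,308,392,426)),('S',190,(162,316,546,577))]:
    print(n,onz(p,c((x0+x1)/2,(y0+y1)/2),z,s),np.linalg.norm(onz(p,c(x0,y1),z,s)-onz(p,c(x1,y1),z,s)),np.linalg.norm(onz(p,c(230,y0),z,s)-onz(p,c(230,y1),z,s)))
r=[onz(p,c(*q),8,s)[:2] for q in[(82,35),(420,35),(98,425),(408,425)]];print(np.array(r))
a=r[0]-r[2];b=r[0]-r[1];print(np.degrees(np.arctan2(a[1],a[0])),np.degrees(np.arctan2(b[1],b[0]))-90,np.linalg.norm(a),np.linalg.norm(b),np.mean(r,0))
o=onz(p,c(65,180),108,s)-onz(p,c(410,180),108,s);print(np.degrees(np.arctan2(o[1],o[0]))-90,np.linalg.norm(o))
E
```

```text
L [ 523.98 -216.98  214.  ] 13.961702362338425 8.158410283099473
M [ 481.21 -226.55  202.  ] 25.880827410060576 8.074229691558065
S [ 437.54 -228.9   190.  ] 38.360419795781944 8.463195088511279
[[ 552.19 -155.91]
 [ 567.16 -277.16]
 [ 404.35 -173.71]
 [ 419.64 -297.34]]
6.86274442331688 7.038435089800316 148.9128881093442 122.16612395549637 [ 485.84 -226.03]
7.034679037288996 100.43139795293789
```

>>> drive_tool(commands="0.16 0.03 -0.3 0 0 0 100;0.16 0.03 -0.35 0 0 0 100;0.12 0.03 -0.35 0 0 0 100;0 0 -0.31 0 0 0 60;0 0 0 0 0 0 40;0 0 0 0 0 0 0;0 0 0 0 0 0 0;0 0 0 0 0 0 0;0 0 0 0 0 0 0;0 0 0 0 0 0 0", force=80)

```text
time_s: 3.55
eef_pos: [523.8, -218.7, 199.1]
ee_rot: [0.001, 0.998, 0.059, 0.001]
force: [-0.7, 0.8, 5.6]
grip_width: 0.146
grip_force: 78.5
```

>>> drive_tool(commands="0 0 0.2 0 0 0 0;0 0 0.35 0 0 0 0;0 0.2 0.2 0 0 0 0;-0.05 0.3 0.02 0 0 0.09 0;-0.05 0.3 0.02 0 0 0.15 0;-0.05 0.3 0.02 0 0 0.15 0;-0.05 0.3 0.02 0 0 0.15 0;-0.05 0.3 0.02 0 0 0.15 0;-0.05 0.3 0.01 0 0 0.15 0;-0.05 0.3 0.01 0 0 0.15 0;-0.05 0.3 0 0 0 0.15 0;-0.05 0.3 0 0 0 0.15 0;-0.05 0.3 0 0 0 0.15 0;-0.05 0.1 0 0 0 0.15 0;-0.05 0 0 0 0 0.15 0;0 0 0 0 0 0.14 0;0 0 0 0 0 0 0;0 0 0 0 0 0 0")

```text
time_s: 5.05
eef_pos: [463.5, 111.7, 284.6]
ee_rot: [0.0, 0.699, 0.715, 0.0]
force: [-0.4, -0.5, -1.9]
grip_width: 0.146
grip_force: 78.3
```

```bash
python3 - <<'E'
from h import *
np.set_printoptions(precision=2,suppress=True)
s=sense();p=capture("wrist");cv2.imwrite('pics/w2.png',p['pixels']);np.save('w2.npy',{'s':s,'p':p},allow_pickle=True)
print(s['time_s'],s['eef_pos'],s['ee_rot'],s['joints'],s['force'],s['wrist_torque'])
E
```

```text
5.05 [463.48 111.67 284.57] [0.   0.7  0.71 0.  ] [-0.01  0.18  1.57 -0.    1.39 -0.03] [-0.37 -0.51 -1.86] [0.04 0.03 0.04]
```

View pics/w2.png

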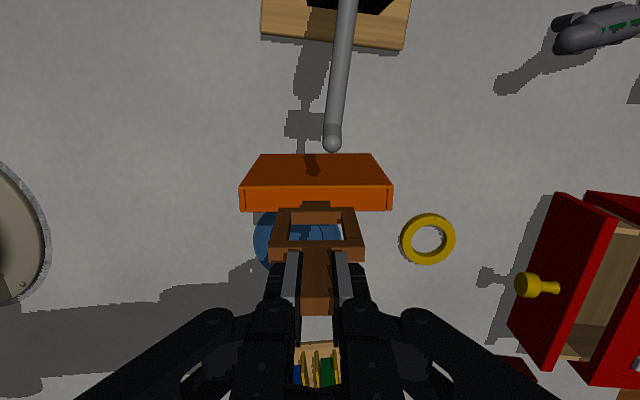

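```bash
python3 - <<'E'
from h import *
np.set_printoptions(precision=2,suppress=True)
d=np.load('w2.npy',allow_pickle=True).item();s,p=d['s'],d['p']
g=p['pixels'].astype(float).mean(2)
for r in(15,40,100,120): print(r,g[r,318:364].astype(int))
print('tip',g[118:158,332].astype(int))
E
```

```text
15 [ 53  56  54  54  53  52  53  51  53  52  56  54  54  51  52  54  54  50
  46  50  67  75  80  86  90  96 100 106 111 117 109 103  99  96  94  90
  82  70  71  91  95  95  96  94  94  96]
40 [ 29  27  28  29  30  31  32  37  38  38  39  42  43  43  43  38  54  68
  77  83  87  90  96 101 106 110 112 106 102  99  96  94  88  78  67  68
  92  89  88  87  86  87  85  85  86  85]
100 [126 126 125 124 124 125 128 134  47  53  72  81  86  90  97  98 103 105
 108 105 103 100  98  94  88  77  61 109 130 126 127 128 128 130 129 127
 128 128 128 127 129 130 130 130 130 128]
120 [ 72  72  73  70  74  62  47  66  79  83  89  94  98 102 104 107 105 104
 101 100  96  90  81  66  89 134 130 128 128 130 132 131 131 131 131 130
 128 129 129 130 131 129 129 131 129 129]
tip [104 103 104 104 103  89  80  83  83  83  83  84  82  83  82  82  83  93
 100 104 111 118 122 125 132 129 113 103  99  94  87  81  72  58  42  37
  40  39  40  39]
```

```bash
python3 - <<'E'
from h import *
np.set_printoptions(precision=2,suppress=True)
d=np.load('w2.npy',allow_pickle=True).item();s,p=d['s'],d['p']
P=np.array([onz(p,q,216,s) for q in[(346.3,15),(343,40),(335.3,100),(333,120)]]);print(P)
v=P[0]-P[-1];v/=np.linalg.norm(v);print(np.degrees(np.arctan2(v[1],v[0])))
E0=onz(p,(332,152),228,s);print('tipend',E0)
# pan position: top of tab & frame
E=s['eef_pos'];n=np.array([v[1],-v[0],0])
print('lateral of TCP vs bar (+ = right of bar dir)',(np.array(E)-P[-1])@n,'along from tipend',(np.array(E)-E0)@v)
Rt=rot(s['ee_rot']);print(Rt[:,0],Rt[:,1])
# project expected hole edges with seat 33 below grip, grip=TCP+2 back
for z in(-33.,-71.):
  for y in(-15,15): print(proj(p,np.array(E)+Rt@np.array([0,y,0])+[0,0,z+0],s))
E
```

```text
[[473.94 223.13 216.  ]
 [472.82 211.58 216.  ]
 [470.06 181.99 216.  ]
 [469.23 171.48 216.  ]]
84.78579684480843
tipend [468.73 156.46 228.  ]
lateral of TCP vs bar (+ = right of bar dir) -0.28590453593460863 along from tipend -45.078994296679866
[-0.02  1.   -0.  ] [1.   0.02 0.  ]
[290.23 249.88]
[350.19 249.91]
[294.6  220.15]
[344.51 220.18]
```

>>> drive_tool(commands="0 0 -0.05 0 0 -0.07 0;0 0 -0.05 0 0 -0.075 0;0 0 0 0 0 0 0;0 0 0 0 0 0 0")

```text
time_s: 5.43
eef_pos: [463.5, 111.6, 274.3]
ee_rot: [-0.0, 0.738, 0.675, -0.0]
force: [-0.3, -0.4, -1.6]
grip_width: 0.145
grip_force: 78.3
```

```bash
python3 - <<'E'
from h import *
np.set_printoptions(precision=2,suppress=True)
s=sense();p=capture("scene");cv2.imwrite('pics/s2.png',cv2.resize(p['pixels'][170:330,330:500],None,fx=3.5,fy=3.5,interpolation=2))
print(s['eef_pos'],s['ee_rot'],s['force'])
E=np.array(s['eef_pos']);Rt=rot(s['ee_rot'])
for z in(-33.,-71.):
  for y in(-15,15): print((proj(p,E+Rt@np.array([4,y,0])+[0,0,z],s)-[330,170])*3.5)
print((proj(p,(468.7,156.5,230))-[330,170])*3.5)
E
```

```text
[463.55 111.56 274.31] [-0.    0.74  0.67 -0.  ] [-0.3  -0.38 -1.65]
[211.03   0.65]
[177.44  19.67]
[203.52  35.92]
[170.94  54.71]
[230.64  59.91]
```

View pics/s2.png

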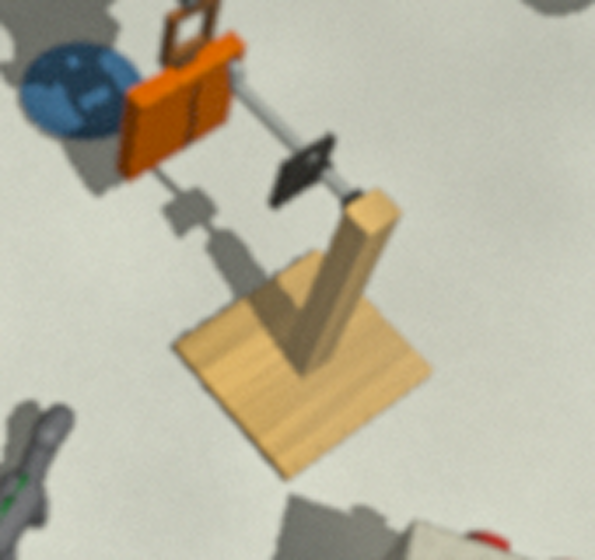

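>>> drive_tool(commands="0.01 0.11 0 0 0 0 0;0.01 0.12 0 0 0 0 0;0.01 0.1 0 0 0 0 0;0.01 0.06 0 0 0 0 0;0.005 0.06 0 0 0 0 0;0.005 0.06 0 0 0 0 0")

```text
time_s: 5.98
eef_pos: [468.6, 163.4, 274.3]
ee_rot: [0.0, 0.738, 0.675, -0.0]
force: [0.5, -0.3, -1.1]
grip_width: 0.144
grip_force: 78.4
```

>>> drive_tool(commands="0.01 0.1 0 0 0 0 0;0.01 0.1 0 0 0 0 0;0.01 0.1 0 0 0 0 0;0.005 0.08 0 0 0 0 0;0 0 -0.08 0 0 0 0;0 0 -0.06 0 0 0 0;0 0 -0.04 0 0 0 0;0 0 0 0 0 0 0")

```text
time_s: 6.65
eef_pos: [471.6, 200.3, 255.0]
ee_rot: [-0.001, 0.738, 0.675, -0.001]
force: [-0.3, -0.1, -1.0]
grip_width: 0.145
grip_force: 78.3
```

>>> drive_tool(commands="0 0 -0.005 0 0 0 0;0 0 -0.005 0 0 0 0;0 0 -0.005 0 0 0 0;0 0 0 0 0 0 0;0 0 0 0 0 0 0")

```text
time_s: 7.07
eef_pos: [472.1, 200.7, 254.9]
ee_rot: [0.0, 0.738, 0.675, 0.0]
force: [0.8, 0.5, -2.1]
grip_width: 0.153
grip_force: 78.3
```

>>> drive_tool(commands="0 0 -0.01 0 0 0 0;0 0 -0.005 0 0 0 0;0 0 0 0 0 0 0;0 0 0 0 0 0 0")

```text
time_s: 7.4
eef_pos: [472.0, 200.7, 253.3]
ee_rot: [-0.0, 0.738, 0.675, -0.0]
force: [-0.5, 0.3, -1.9]
grip_width: 0.147
grip_force: 78.3
```

>>> drive_tool(commands="0 0 -0.005 0 0 0 0;0 0 -0.005 0 0 0 0;0 0 0 0 0 0 0;0 0 0 0 0 0 0")

```text
time_s: 7.73
eef_pos: [472.0, 200.7, 252.5]
ee_rot: [0.0, 0.738, 0.675, 0.0]
force: [-0.8, 0.1, -0.6]
grip_width: 0.145
grip_force: 78.3
```

>>> drive_tool(commands="0.002 0.02 0 0 0 0 0;0.002 0.02 0 0 0 0 0;0.002 0.02 0 0 0 0 0;0.002 0.02 0 0 0 0 0;0.001 0.02 0 0 0 0 0;0 0 0 0 0 0 0")

```text
time_s: 8.23
eef_pos: [473.0, 211.2, 252.3]
ee_rot: [-0.0, 0.738, 0.675, 0.0]
force: [0.1, 0.1, 0.7]
grip_width: 0.145
grip_force: 78.4
```

>>> drive_tool(commands="0.002 0.02 0 0 0 0 0;0.002 0.02 0 0 0 0 0;0.002 0.015 0 0 0 0 0;0.001 0.01 0 0 0 0 0;0 0 0 0 0 0 0")

```text
time_s: 8.65
eef_pos: [473.6, 217.5, 252.3]
ee_rot: [-0.0, 0.738, 0.675, 0.0]
force: [0.9, -0.7, 0.6]
grip_width: 0.145
grip_force: 78.5
```

>>> drive_tool(commands="0.001 0.015 0 0 0 0 0;0.001 0.015 0 0 0 0 0;0.001 0.01 0 0 0 0 0;0.001 0.01 0 0 0 0 0;0 0 0 0 0 0 0")

```text
time_s: 9.07
eef_pos: [474.0, 222.4, 252.3]
ee_rot: [-0.0, 0.738, 0.675, 0.0]
force: [-0.8, -1.0, 1.0]
grip_width: 0.142
grip_force: 78.5
```

>>> drive_tool(commands="0.001 0.01 0 0 0 0 0;0.001 0.01 0 0 0 0 0;0.001 0.01 0 0 0 0 0;0.001 0.01 0 0 0 0 0;0 0 0 0 0 0 0")

```text
time_s: 9.48
eef_pos: [474.4, 226.3, 252.3]
ee_rot: [0.0, 0.738, 0.675, -0.0]
force: [-1.1, -2.1, 1.1]
grip_width: 0.143
grip_force: 78.7
```

>>> drive_tool(commands="0.001 0.01 0 0 0 0 0;0.001 0.01 0 0 0 0 0;0 0 0 0 0 0 0;0 0 0 0 0 0 0")

```text
time_s: 9.82
eef_pos: [474.6, 227.7, 252.3]
ee_rot: [0.0, 0.738, 0.675, -0.001]
force: [-1.1, -5.1, 1.8]
grip_width: 0.147
grip_force: 78.9
```

>>> drive_tool(commands="0.001 0.01 0 0 0 0 0;0 0 0 0 0 0 0;0 0 0 0 0 0 0;0 0 0 0 0 0 0")

```text
time_s: 10.15
eef_pos: [474.6, 228.3, 252.3]
ee_rot: [0.001, 0.738, 0.675, -0.001]
force: [-1.6, -7.5, 2.8]
grip_width: 0.141
grip_force: 78.9
```

>>> drive_tool(commands="0 0.002 0 0 0 0 0;0 0 0 0 0 0 0;0 0 0 0 0 0 0;0 0 0 0 0 0 0;0 0 0 0 0 0 0;0 0 0 0 0 0 0")

```text
time_s: 10.65
eef_pos: [474.6, 228.4, 252.3]
ee_rot: [0.001, 0.738, 0.675, -0.001]
force: [-2.1, -8.5, 3.7]
grip_width: 0.146
grip_force: 78.9
```

>>> drive_tool(commands="0 -0.005 0.005 0 0 0 0;0 -0.005 0.005 0 0 0 0;0 -0.005 0 0 0 0 0;0 0 0 0 0 0 50;0 0 0 0 0 0 50;0 0 0 0 0 0 50;0 0 0 0 0 0 50;0 0 0 0 0 0 50")

```text
time_s: 11.32
eef_pos: [474.7, 228.2, 253.4]
ee_rot: [-0.0, 0.738, 0.675, 0.0]
force: [0.9, 0.0, 0.4]
grip_width: 0.5
grip_force: 0.0
```

>>> drive_tool(commands="0 0 0.2 0 0 0 60;0 0 0.3 0 0 0 60;0 -0.2 0.2 0 0 -0.1 60;0.005 -0.36 0 0 0 -0.14 60;0.005 -0.38 0 0 0 -0.14 60;0.005 -0.38 0 0 0 -0.14 60;0.005 -0.38 0 0 0 -0.14 60;0.005 -0.38 0 0 0 -0.14 60;0.005 -0.38 0 0 0 -0.14 60;0.005 -0.38 0 0 0 -0.14 60;0.005 -0.38 0 0 0 -0.14 60;0.005 -0.38 0 0 0 -0.14 60;0.005 -0.38 0 0 0 -0.14 60;0.005 -0.38 0 0 0 -0.14 60;0.01 -0.38 0 0 0 -0.089 60;0 0 0 0 0 0 60;0 0 0 0 0 0 60")

```text
time_s: 12.73
eef_pos: [481.0, -247.4, 322.7]
ee_rot: [-0.0, 0.998, 0.061, -0.0]
force: [-0.5, 0.1, 0.1]
grip_width: 0.606
grip_force: 0.0
```

```bash
python3 - <<'E'
from h import *
np.set_printoptions(precision=2,suppress=True)
s=sense();p=capture("wrist");q=capture("scene");np.save('w3.npy',{'s':s,'p':p},allow_pickle=True)
print(s['eef_pos'],2*np.degrees(np.arctan2(s['ee_rot'][2],s['ee_rot'][1])))
for n,X in[('M',(481.21,-226.55,202)),('S',(437.5,-228.9,190))]:print(n,proj(p,X,s))
a=cv2.resize(p['pixels'][60:300,200:440],None,fx=1.65,fy=1.65,interpolation=2)
b=cv2.resize(q['pixels'][150:330,340:500],(396,445),interpolation=2)
c=np.zeros((445,796,3),np.uint8);c[:396,:396]=a;c[:,400:796]=b;cv2.imwrite('pics/c3.png',c)
E
```

```text
[ 480.99 -247.42  322.74] 6.9663999248956925
M [287.11 188.63]
S [286.04 235.8 ]
```

View pics/c3.png

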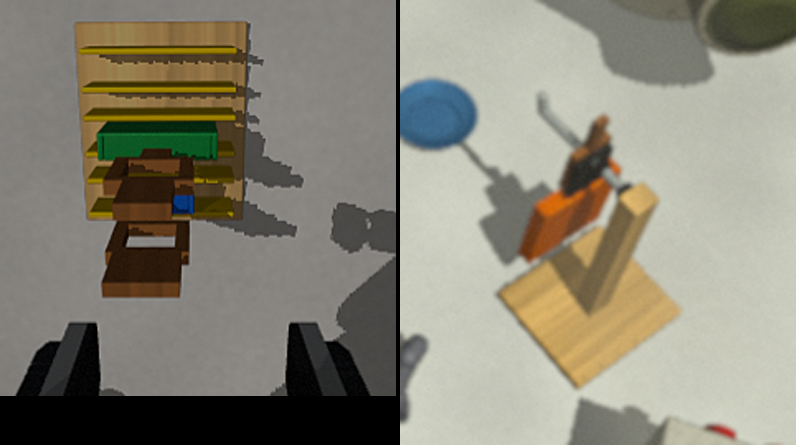

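>>> drive_tool(commands="0 0.1 -0.2 0 0 0 60;0 0.11 -0.35 0 0 0 60;0 0 -0.35 0 0 0 60;0 0 -0.3 0 0 0 60;0 0 -0.16 0 0 0 60;0 0 0 0 0 0 60;0 0 0 0 0 0 0;0 0 0 0 0 0 0;0 0 0 0 0 0 0;0 0 0 0 0 0 0;0 0 0 0 0 0 0")

```text
time_s: 13.75
eef_pos: [482.0, -225.3, 189.4]
ee_rot: [0.001, 0.998, 0.062, 0.002]
force: [-0.3, 1.0, 6.9]
grip_width: 0.291
grip_force: 79.4
```

>>> drive_tool(commands="0 0 0.25 0 0 0 0;0 0 0.38 0 0 0 0;0 0.15 0.28 0 0 0 0;0 0.3 0.05 0 0 0 0;-0.02 0.3 0 0 0 0.1 0;-0.02 0.3 0 0 0 0.15 0;-0.02 0.3 0 0 0 0.15 0;-0.02 0.3 0 0 0 0.15 0;-0.02 0.3 0 0 0 0.15 0;-0.02 0.3 0 0 0 0.15 0;-0.02 0.3 0 0 0 0.15 0;-0.02 0.3 0 0 0 0.15 0;-0.02 0.3 0 0 0 0.15 0;-0.02 0.2 0 0 0 0.15 0;0 0 0 0 0 0.15 0;0 0 0 0 0 0.13 0;0 0 0 0 0 0 0;0 0 0 0 0 0 0")

```text
time_s: 15.25
eef_pos: [461.2, 110.0, 283.8]
ee_rot: [0.0, 0.739, 0.674, 0.0]
force: [0.9, 0.2, -1.7]
grip_width: 0.288
grip_force: 79.0
```

```bash
cat > st.py <<'E'
from h import *
np.set_printoptions(precision=2,suppress=True)
s=sense();E=s['eef_pos'];print(s['time_s'],E,2*np.degrees(np.arctan2(s['ee_rot'][2],s['ee_rot'][1])),s['force'],'lat',E[0]-(469.23+(E[1]-171.48)*.0906))
E
python3 st.py
```

```text
15.25 [461.19 109.95 283.77] 84.77396222410233 [ 0.94  0.2  -1.74] lat -2.4658501590305946
```

>>> drive_tool(commands="0.024 0 -0.074 0 0 0 0;0 0 0 0 0 0 0;0.01 0.11 0 0 0 0 0;0.01 0.12 0 0 0 0 0;0.01 0.1 0 0 0 0 0;0.006 0.07 0 0 0 0 0;0.006 0.07 0 0 0 0 0;0.006 0.06 0 0 0 0 0;0 0 0 0 0 0 0")

```text
time_s: 16.0
eef_pos: [468.4, 163.9, 275.8]
ee_rot: [-0.0, 0.737, 0.676, 0.0]
force: [-0.3, 0.5, -1.9]
grip_width: 0.287
grip_force: 79.0
```

```bash
python3 st.py
```

```text
16.0 [468.41 163.92 275.85] 84.99465221822068 [-0.26  0.55 -1.94] lat -0.13430664953932592
```

>>> drive_tool(commands="0.01 0.1 0 0 0 0 0;0.01 0.1 0 0 0 0 0;0.01 0.1 0 0 0 0 0;0.002 0.03 0 0 0 0 0;0 0 -0.08 0 0 0 0;0 0 -0.06 0 0 0 0;0 0 -0.04 0 0 0 0;0 0 0 0 0 0 0;0 0 -0.005 0 0 0 0;0 0 -0.005 0 0 0 0;0 0 0 0 0 0 0;0 0 0 0 0 0 0")

```text
time_s: 17.0
eef_pos: [471.7, 195.9, 257.1]
ee_rot: [0.0, 0.738, 0.675, 0.0]
force: [0.0, 0.0, -1.3]
grip_width: 0.281
grip_force: 79.1
```

>>> drive_tool(commands="0 0 -0.01 0 0 0 0;0 0 -0.005 0 0 0 0;0 0 -0.005 0 0 0 0;0 0 0 0 0 0 0;0 0 0 0 0 0 0")

```text
time_s: 17.42
eef_pos: [471.6, 195.9, 254.9]
ee_rot: [0.0, 0.738, 0.675, 0.0]
force: [0.1, 0.5, -1.2]
grip_width: 0.285
grip_force: 79.1
```

>>> drive_tool(commands="0 0 -0.005 0 0 0 0;0 0 -0.003 0 0 0 0;0 0 0 0 0 0 0;0 0 0 0 0 0 0;0 0 0 0 0 0 0")

```text
time_s: 17.83
eef_pos: [471.7, 195.9, 254.3]
ee_rot: [0.0, 0.738, 0.675, 0.0]
force: [-0.8, 0.5, 2.7]
grip_width: 0.281
grip_force: 79.2
```

>>> drive_tool(commands="0.002 0.02 0.003 0 0 0 0;0.002 0.02 0 0 0 0 0;0.002 0.02 0 0 0 0 0;0.002 0.02 0 0 0 0 0;0.002 0.02 0 0 0 0 0;0.002 0.02 0 0 0 0 0;0.002 0.02 0 0 0 0 0;0.002 0.02 0 0 0 0 0;0 0 0 0 0 0 0")

```text
time_s: 18.58
eef_pos: [473.3, 212.4, 254.4]
ee_rot: [-0.0, 0.737, 0.675, 0.0]
force: [1.2, -0.1, 2.3]
grip_width: 0.283
grip_force: 79.4
```

>>> drive_tool(commands="0.001 0.01 0 0 0 0 0;0.001 0.01 0 0 0 0 0;0.001 0.01 0 0 0 0 0;0.001 0.01 0 0 0 0 0;0 0 0 0 0 0 0;0 0 0 0 0 0 0")

```text
time_s: 19.08
eef_pos: [473.6, 216.1, 254.4]
ee_rot: [-0.0, 0.738, 0.675, 0.0]
force: [0.4, -0.1, 1.8]
grip_width: 0.286
grip_force: 79.4
```

>>> drive_tool(commands="0.001 0.01 0 0 0 0 0;0.001 0.01 0 0 0 0 0;0 0 0 0 0 0 0;0 0 0 0 0 0 0")

```text
time_s: 19.42
eef_pos: [473.8, 218.0, 254.4]
ee_rot: [-0.0, 0.738, 0.675, 0.0]
force: [-0.1, -0.9, 1.7]
grip_width: 0.285
grip_force: 79.5
```

>>> drive_tool(commands="0.001 0.01 0 0 0 0 0;0.001 0.01 0 0 0 0 0;0 0 0 0 0 0 0;0 0 0 0 0 0 0")

```text
time_s: 19.75
eef_pos: [474.0, 220.0, 254.4]
ee_rot: [0.0, 0.738, 0.675, -0.0]
force: [0.1, -1.2, 2.0]
grip_width: 0.284
grip_force: 79.5
```

>>> drive_tool(commands="0.001 0.01 0 0 0 0 0;0.001 0.01 0 0 0 0 0;0 0 0 0 0 0 0;0 0 0 0 0 0 0")

```text
time_s: 20.08
eef_pos: [474.2, 221.2, 254.4]
ee_rot: [0.001, 0.738, 0.675, -0.001]
force: [-1.9, -6.7, 2.5]
grip_width: 0.285
grip_force: 79.7
```

>>> drive_tool(commands="0 0.005 0 0 0 0 0;0 0 0 0 0 0 0;0 0 0 0 0 0 0;0 0 0 0 0 0 0;0 0 0 0 0 0 0;0 0 0 0 0 0 0;0 0 0 0 0 0 0")

```text
time_s: 20.67
eef_pos: [474.2, 221.5, 254.4]
ee_rot: [0.001, 0.738, 0.675, -0.001]
force: [-1.3, -8.8, 3.7]
grip_width: 0.284
grip_force: 79.7
```

>>> drive_tool(commands="0 0 0 0 0 0 0;0 0 0 0 0 0 0;0 -0.005 0.005 0 0 0 0;0 -0.005 0.005 0 0 0 0;0 -0.005 0 0 0 0 0;0 0 0 0 0 0 60;0 0 0 0 0 0 60;0 0 0 0 0 0 60;0 0 0 0 0 0 60;0 0 0 0 0 0 60")

```text
time_s: 21.5
eef_pos: [474.2, 221.2, 255.5]
ee_rot: [-0.0, 0.738, 0.675, 0.0]
force: [-0.2, 0.7, -0.9]
grip_width: 0.595
grip_force: 0.0
```

>>> drive_tool(commands="0 0 0.2 0 0 0 60;0 0 0.3 0 0 0 60;0 -0.2 0.2 0 0 -0.1 60;-0.03 -0.36 0 0 0 -0.14 60;-0.033 -0.38 0 0 0 -0.14 60;-0.033 -0.38 0 0 0 -0.14 80;-0.033 -0.38 0 0 0 -0.14 80;-0.033 -0.38 0 0 0 -0.14 80;-0.033 -0.38 0 0 0 -0.14 80;-0.033 -0.38 0 0 0 -0.14 80;-0.033 -0.38 0 0 0 -0.14 80;-0.033 -0.38 0 0 0 -0.14 80;-0.033 -0.38 0 0 0 -0.14 80;-0.033 -0.38 0 0 0 -0.14 80;-0.01 -0.14 0 0 0 -0.093 80;0 0 0 0 0 0 80;0 0 0 0 0 0 80")

```text
time_s: 22.92
eef_pos: [437.1, -229.1, 325.2]
ee_rot: [-0.0, 0.998, 0.061, -0.0]
force: [0.4, -0.2, -0.7]
grip_width: 0.801
grip_force: 0.0
```

```bash
python3 - <<'E'
from h import *
np.set_printoptions(precision=2,suppress=True)
s=sense();p=capture("wrist");q=capture("scene")
print(s['eef_pos'],2*np.degrees(np.arctan2(s['ee_rot'][2],s['ee_rot'][1])))
print((proj(p,(437.5,-228.9,190),s)-[200,60])*1.65)
a=cv2.resize(p['pixels'][60:300,200:440],None,fx=1.65,fy=1.65,interpolation=2)
b=cv2.resize(q['pixels'][150:330,340:500],(396,445),interpolation=2)
c=np.zeros((445,796,3),np.uint8);c[:396,:396]=a;c[:,400:796]=b;cv2.imwrite('pics/c4.png',c)
E
```

```text
[ 437.14 -229.14  325.22] 6.99645999008622
[190.15 207.62]
```

View pics/c4.png

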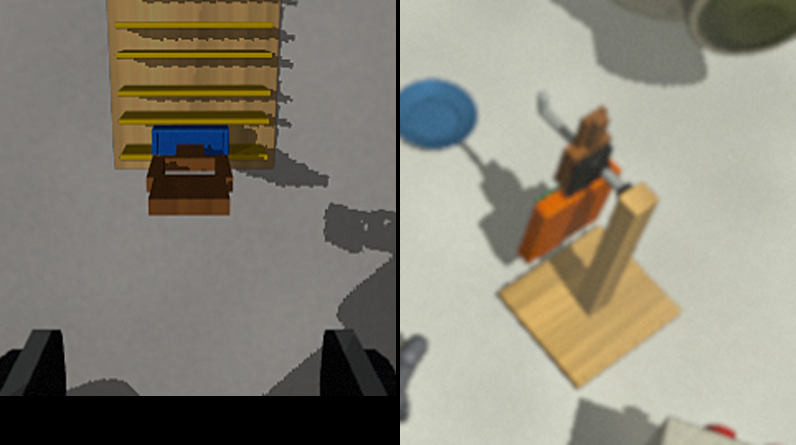

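>>> drive_tool(commands="0 0 -0.25 0 0 0 80;0 0 -0.38 0 0 0 80;0 0 -0.38 0 0 0 80;0 0 -0.3 0 0 0 80;0 0 -0.2 0 0 0 80;0 0 0 0 0 0 80;0 0 0 0 0 0 0;0 0 0 0 0 0 0;0 0 0 0 0 0 0;0 0 0 0 0 0 0;0 0 0 0 0 0 0")

```text
time_s: 23.93
eef_pos: [438.0, -229.2, 176.6]
ee_rot: [0.001, 0.998, 0.061, 0.001]
force: [-1.0, 2.0, 7.5]
grip_width: 0.431
grip_force: 80.4
```

>>> drive_tool(commands="0 0 0.25 0 0 0 0;0 0 0.38 0 0 0 0;0 0.15 0.38 0 0 0 0;0 0.3 0.05 0 0 0 0;0.025 0.3 0 0 0 0.1 0;0.025 0.3 0 0 0 0.15 0;0.025 0.3 0 0 0 0.15 0;0.025 0.3 0 0 0 0.15 0;0.025 0.3 0 0 0 0.15 0;0.025 0.3 0 0 0 0.15 0;0.025 0.3 0 0 0 0.15 0;0.025 0.3 0 0 0 0.15 0;0.025 0.3 0 0 0 0.15 0;0.032 0.25 0 0 0 0.15 0;0 0 0 0 0 0.15 0;0 0 0 0 0 0.135 0;0 0 0 0 0 0 0;0 0 0 0 0 0 0")

```text
time_s: 25.43
eef_pos: [462.9, 111.0, 281.2]
ee_rot: [0.0, 0.738, 0.675, 0.0]
force: [0.0, 0.3, -1.1]
grip_width: 0.424
grip_force: 80.4
```

```bash
python3 st.py
```

```text
25.4333 [462.94 110.98 281.16] 84.86874951799193 [ 0.02  0.32 -1.11] lat -0.8049970663421959
```

>>> drive_tool(commands="0.008 0 -0.055 0 0 0 0;0 0 0 0 0 0 0;0.01 0.11 0 0 0 0 0;0.01 0.12 0 0 0 0 0;0.01 0.1 0 0 0 0 0;0.006 0.07 0 0 0 0 0;0.006 0.07 0 0 0 0 0;0.006 0.06 0 0 0 0 0;0 0 0 0 0 0 0")

```text
time_s: 26.18
eef_pos: [468.5, 164.9, 274.8]
ee_rot: [-0.0, 0.737, 0.676, 0.0]
force: [-0.7, 0.4, -0.9]
grip_width: 0.431
grip_force: 80.5
```

```bash
python3 st.py
```

```text
26.1833 [468.5  164.89 274.84] 85.08209700173545 [-0.68  0.35 -0.91] lat -0.13271893961001524
```

>>> drive_tool(commands="0.01 0.1 0 0 0 0 0;0.01 0.1 0 0 0 0 0;0.005 0.06 0 0 0 0 0;0 0 0 0 0 0 0;0 0 -0.08 0 0 0 0;0 0 -0.06 0 0 0 0;0 0 -0.04 0 0 0 0;0 0 -0.01 0 0 0 0;0 0 -0.005 0 0 0 0;0 0 0 0 0 0 0;0 0 0 0 0 0 0")

```text
time_s: 27.1
eef_pos: [471.1, 189.8, 255.6]
ee_rot: [0.0, 0.737, 0.676, 0.0]
force: [-0.6, 1.0, -1.0]
grip_width: 0.423
grip_force: 80.5
```

>>> drive_tool(commands="0 0 -0.005 0 0 0 0;0 0 -0.005 0 0 0 0;0 0 -0.005 0 0 0 0;0 0 0 0 0 0 0;0 0 0 0 0 0 0")

```text
time_s: 27.52
eef_pos: [471.0, 189.9, 253.9]
ee_rot: [0.0, 0.737, 0.676, 0.0]
force: [-0.1, -1.0, -1.6]
grip_width: 0.424
grip_force: 80.5
```

>>> drive_tool(commands="0 0 -0.004 0 0 0 0;0 0 -0.003 0 0 0 0;0 0 0 0 0 0 0;0 0 0 0 0 0 0")

```text
time_s: 27.85
eef_pos: [471.1, 190.0, 253.4]
ee_rot: [0.0, 0.737, 0.676, 0.0]
force: [-0.1, 0.4, 2.5]
grip_width: 0.426
grip_force: 80.5
```

>>> drive_tool(commands="0.002 0.02 0.003 0 0 0 0;0.002 0.02 0 0 0 0 0;0.002 0.02 0 0 0 0 0;0.002 0.02 0 0 0 0 0;0.002 0.02 0 0 0 0 0;0.002 0.02 0 0 0 0 0;0.002 0.02 0 0 0 0 0;0.001 0.015 0 0 0 0 0;0.001 0.01 0 0 0 0 0;0.001 0.01 0 0 0 0 0;0 0 0 0 0 0 0")

```text
time_s: 28.77
eef_pos: [472.7, 207.6, 253.5]
ee_rot: [-0.0, 0.737, 0.676, 0.0]
force: [-0.7, -0.3, 0.4]
grip_width: 0.427
grip_force: 80.5
```

>>> drive_tool(commands="0.001 0.01 0 0 0 0 0;0.001 0.01 0 0 0 0 0;0.001 0.01 0 0 0 0 0;0 0 0 0 0 0 0;0 0 0 0 0 0 0")

```text
time_s: 29.18
eef_pos: [473.0, 210.5, 253.5]
ee_rot: [-0.0, 0.737, 0.676, 0.0]
force: [0.4, -0.7, 1.0]
grip_width: 0.426
grip_force: 80.5
```

>>> drive_tool(commands="0.001 0.01 0 0 0 0 0;0.001 0.01 0 0 0 0 0;0 0 0 0 0 0 0;0 0 0 0 0 0 0")

```text
time_s: 29.52
eef_pos: [473.3, 212.1, 253.5]
ee_rot: [0.0, 0.737, 0.676, -0.0]
force: [-0.7, -5.9, 1.5]
grip_width: 0.432
grip_force: 80.7
```

>>> drive_tool(commands="0 0.007 0 0 0 0 0;0 0 0 0 0 0 0;0 0 0 0 0 0 0;0 0 0 0 0 0 0;0 0 0 0 0 0 0")

```text
time_s: 29.93
eef_pos: [473.3, 212.5, 253.5]
ee_rot: [0.0, 0.737, 0.676, -0.0]
force: [-0.5, -6.1, 1.7]
grip_width: 0.425
grip_force: 80.8
```

>>> drive_tool(commands="0 0.007 0 0 0 0 0;0 0 0 0 0 0 0;0 0 0 0 0 0 0;0 0 0 0 0 0 0;0 0 0 0 0 0 0;0 0 0 0 0 0 0;0 0 0 0 0 0 0;0 0 0 0 0 0 0")

```text
time_s: 30.6
eef_pos: [473.3, 213.0, 253.6]
ee_rot: [0.001, 0.737, 0.676, -0.001]
force: [-0.8, -8.6, 2.0]
grip_width: 0.426
grip_force: 80.8
```

Matches the expected home position; release and retreat.

>>> drive_tool(commands="0 0 0 0 0 0 0;0 0 0 0 0 0 0;0 -0.005 0.005 0 0 0 0;0 -0.005 0.005 0 0 0 0;0 -0.005 0 0 0 0 0;0 0 0 0 0 0 75;0 0 0 0 0 0 75;0 0 0 0 0 0 75;0 0 0 0 0 0 75;0 0 0 0 0 0 75;0 0 0.15 0 0 0 75;0 0 0.3 0 0 0 75;0 0 0.3 0 0 0 75;0 -0.2 0.1 0 0 0 75;0 -0.3 0 0 0 0 75;0 -0.3 0 0 0 0 75;0 -0.3 0 0 0 0 75;0 0 0 0 0 0 75;0 0 0 0 0 0 75;0 0 0 0 0 0 75")

```text
time_s: 32.27
eef_pos: [473.2, 102.7, 339.6]
ee_rot: [-0.0, 0.737, 0.676, 0.0]
force: [0.4, 0.7, -0.5]
grip_width: 0.755
grip_force: 0.0
```

```bash
python3 - <<'E'
from h import *
p=capture("wrist");q=capture("scene")
a=cv2.resize(p['pixels'],(390,244));b=cv2.resize(q['pixels'][150:330,340:500],(396,445),interpolation=2)
c=np.zeros((445,796,3),np.uint8);c[:244,:390]=a;c[:,400:796]=b;cv2.imwrite('pics/c5.png',c)
E
```

```text
(no output)
```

View pics/c5.png

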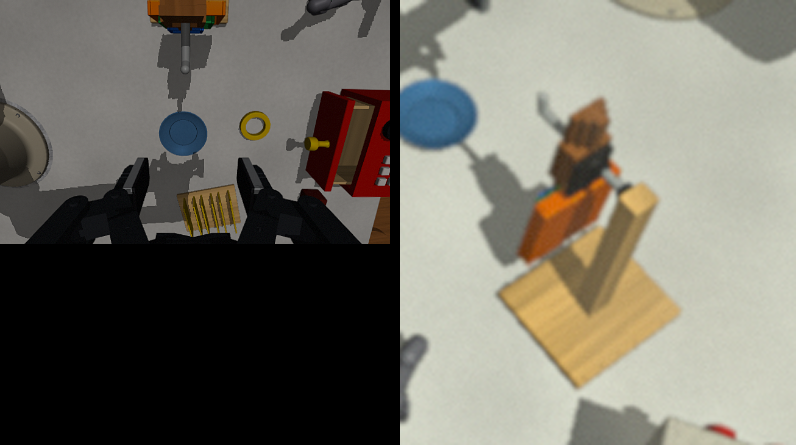

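All three pans hang nested on the hook, the rack is empty, and the saucer and ring are undisturbed.

```bash
python3 -c "from rig import *;print(finish_job())"
```

```text
the job is handed in; nothing more can be done
None
```

All three pans hang nested on the hook, large then medium then small, each held home at about 8–9 N by the wrist reading; no other toy was touched, and the job was handed in at about 32 s.

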